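Set a worn gate valve one true turn open

ROBOT

A 6-joint arm with a two-finger parallel gripper is mounted at the origin on a cart in front of the work surface, level with it; the furniture and walls round the work are solid. World frame = base frame: x ahead of the robot, y to its left, z up, the work surface at z = 0. Lengths are in m, angles in rad, forces in N, time in s.
With the tool pointing down it reaches from about 0.35 to 0.85 m from the base axis. Payload 8.1 kg.
Tool frame: the origin (TCP) lies on the centre line of the jaws, within the pads' length; the fingertips stand 22 mm ahead of it and the grasp point (between the pads) lies 3 mm ahead of it (ctrl.tips_ahead is the distance from the TCP to the fingertips, in m); z points along the fingers, y is the line along which they close (so a half turn about z gives the same grasp; the last joint's range is limited). The gripper opens to 93 mm and grips with 3 to 60 N. Pads are 15 mm wide; open, the fingers measure 128 mm over their backs; the gripper's body (75 mm by 188 mm) begins 65 mm behind the grasp point.
Start: joints at [-1.309, 0.13, 1.488, -0, 1.523, -0.085], TCP at [0.204, -0.564, 0.241] pointing down, gripper open.
Joint ranges: [-2.96, 2.96], [-0.89, 2.26], [0.02, 2.5], [-1.34, 4.48], [0, 2.73], [-2.66, 2.66]. Speed limits (rad/s): [2.39, 2.39, 2.79, 3.14, 3.14, 3.14].

INTERFACE

Orientations are given as a unit quaternion [w, x, y, z].
In Python, from workcell import ctrl gives the robot as it stands.
- The arm moves only by the tool step_arm, never from a script. Its argument "targets" is a list of rows, each an object of numbers: "tx", "ty", "tz": the shift along the tool's x, y, z as a fraction of full scale; "twist": the turn about the tool's z as a fraction of full scale. A call has 1 to 20 rows; each row shifts and turns the commanded pose from where the row before left it, along the tool's axes as they then stand; what a row does not reach is not made up. Full scale, the value 1, is 40 mm for a shift and 0.1 rad for a turn. A row lasts 1/8 s, in which the tool goes at most 62.5 mm and 10.7 degrees, less where a joint would pass 70% of its speed; a pose out of reach is approached as far as the arm can. A call with a number of a shift or a turn outside -1 to 1 is refused whole. A call with a gripper value outside its range is refused whole. "jaw" is the opening, from -1 (shut) to 1 (fully open), set as the call begins (left out, the last holds). The fingers move at their own pace and stop on an object; the grip force is fixed at half the most. Time passes only in rows, so rows that do not move let the fingers close. It gives the time, the measured TCP pose, the force, the opening and the grip force at its end, in the units of the state.
- ctrl.state(): the state, without advancing time (a new reading comes with each control period).
- ctrl.read_camera(name): name is "scene" or "top" or "wrist"; returns the picture (384x512x3 uint8, red, green, blue); there is no depth.
- ctrl.camera_model(name): a dict with "camera_matrix" (3x3 intrinsics, pixels), "xyz" and "rotation" of the camera in the world; the wrist camera has in their place "tool_from_camera" (4x4, takes a point from camera to tool coordinates, whose origin is the TCP and whose axes are the flange's). Camera axes: x right, y down, z forward; pixel columns grow to the right and rows downward; lengths in m; the calibration is good to about 2 mm. A picture is of the moment at which its call begins: read the wrist's pose just before it. camera_model takes no time and is no camera call.
- ctrl.job_done(): hands the job in; it is judged then, once.
The state is a dict: "clock": time; "joint_pos": joint angles; "qvel": joint speeds; "joint_efforts": joint torques, N m; "ee_pos": TCP position; "orientation": TCP orientation; "contact_force": force on the tool from outside, world axes, zero at the start; "wrist_torque": the same for the moment, N m; "gripper_width": finger opening in m; "grasp_force": force on a finger pad.
Only numpy, scipy, OpenCV 4.12 (cv2) and the standard library are available. Lean on these libraries where they do the work, as an engineer would, in place of code of your own. Each camera call takes 0.05 s, during which the arm holds its last target. There are 200 camera calls.

TASK

Set the gate valve in the bench's air line, which feeds the paint stirrer. Its handwheel is worn loose on the drive, so first crank it closed (clockwise from above) gently until you feel it seat, without forcing it; then open it until the drive itself has made exactly one full turn, not counting the wheel's free play, and without running past that and coming back. Then let go, and leave the things lying round it alone.

Things in the scene. Friction and masses are not known exactly. Their poses are not given: they have to be found in the camera images.
- valve: Grey cast-iron gate valve, fixed, in a low bridge of galvanised pipe that comes up through the worktop at two round flanges 236 mm apart. Origin on the worktop under the vertical wheel axis; z up, y along the pipe. Clockwise from above closes it, anticlockwise opens it. At the start it stands 0.1 to 0.45 turn open.
- wheel_axis (a point): Point on the valve's vertical wheel axis, 197 mm above the worktop, level with the middle of the rim. Fixed; axes as the valve's.
- valve_wheel: Dark steel five-spoke handwheel, 135 mm over its 15 mm thick rim (rim top 205 mm above the worktop; hub and stem end below 210 mm). Origin on its axis, 178 mm up; x points to the handle. Its free play on the drive, from one side to the other, is somewhere between a tenth and half of a turn; it may start anywhere in it.
- handle_mid (a point): Grip point of the upright black handle on the rim: on the handle's axis, 60 mm from the wheel axis, 237 mm above the worktop. The handle is 22 mm thick, 207 to 262 mm high, and revolves on its own pin, so a hand holding it can go round without turning. Pull along its circle: under 1 N in the free play, about 6 N when it takes the drive along.
- stem_top (a point): Centre of the upper end of the 11 mm steel stem, which stands up through the middle of the wheel. It rises 1.5 mm for each turn of the drive. Valve just seated: 7.0 mm above wheel_axis; one turn open: 8.5 mm above it.
- collar_top (a point): Top of the 29 mm brass collar on disc springs under the wheel hub, 19.5 mm below wheel_axis unloaded. Once seated, each degree of closing adds 0.9 N at the handle and lifts it 0.004 mm: up to 15 N in all is gentle, 23 N (0.11 mm) is forced. The springs also wind up 7 degrees while the wheel drags the drive, and back when the handle is let go, with no effect on the stem.
- marker_black: Black felt marker, 140 mm long, lying in front of the valve. Leave it.
- flat_brush: Flat paint brush, 214 mm long, lying behind the valve. Leave it.
- tape_roll: Roll of masking tape, 96 mm across, 25 mm high, lying behind the valve. Leave it.
- toner_bottle: Small dropper bottle with black cap, 42 mm thick, 110 mm tall, standing beside the pipe. Leave it.

How it is judged:
On the way:
1. the valve is closed onto its seat: stem down to within 0.02 mm (z of stem_top in the frame of wheel_axis below 0.00702 m), for 0.1 s.
At the end, for the whole second after the job is handed in: The stem stands 1.5 mm above its seated height, give or take 0.15 mm: the drive is open one turn, give or take a tenth of a turn (z of stem_top in the frame of wheel_axis between 0.00835 and 0.00865 m); the robot touches nothing.
It fails at once if the valve is forced into its seat: the collar is lifted more than 0.11 mm, a pull of about 23 N at the handle (z of collar_top in the frame of wheel_axis above -0.01939 m).
It fails at once if the valve is opened past one turn, by more than about an eighth of a turn (z of stem_top in the frame of wheel_axis above 0.0087 m).
It fails at once if the marker, the brush, the tape roll or the dropper bottle is moved more than 20 mm (distance of any of marker_black, flat_brush, tape_roll, toner_bottle from where it was at the start of the episode above 0.02 m).
It also fails if it takes over 72 s, if anything falls off the work surface, if the arm or the gripper's body presses on something with over 40 N, if the wrist force passes 120 N, or if a joint passes its speed limit or range.

## Working session

There is one attempt and no reset: what is moved stays moved. The work goes in short steps, Python scripts to look and compute and a tool call to move; the robot and the scene stay as the last step left them, time stands still between calls to the robot, and variables do not carry over. Pictures are saved under pics/ and viewed, at most 10 in all, crops included, and the job is handed in when it is done.

Besides the shell and the picture viewer there is one more tool, called after "Request:" by a JSON object that holds its "op" and its "data", one argument or row to a line. step_arm: Moves the arm, as the interface text tells. Shift numbers are shares of 40 mm and turn numbers shares of 0.1 rad, none past 1 either way. Its arguments: {"type":"object","properties":{"targets":{"type":"array","items":{"type":"object","properties":{"tx":{"type":"number"},"ty":{"type":"number"},"tz":{"type":"number"},"twist":{"type":"number"}}}},"jaw":{"type":"number"}},"required":["targets"]}

```bash
mkdir -p pics
python3 - <<'E'
from workcell import ctrl
import cv2,numpy as np
for n in ("scene","top"):
    im=ctrl.read_camera(n); cv2.imwrite(f"pics/{n}0.png",im[:,:,::-1])
    m=ctrl.camera_model(n); print(n,np.round(m["camera_matrix"],1).tolist(),np.round(m["xyz"],3),np.round(m["rotation"],3).tolist())
s=ctrl.state();print({k:np.round(v,3).tolist() for k,v in s.items()})
print(np.round(ctrl.camera_model("wrist")["tool_from_camera"],3).tolist(), ctrl.tips_ahead)
E
```

```text
scene [[353.3, 0.0, 259.0], [0.0, 353.3, 196.3], [0.0, 0.0, 1.0]] [0.282 0.735 0.532] [0.109, -0.179, 0.827, -0.522]
top [[382.0, 0.0, 254.1], [0.0, 382.0, 194.2], [0.0, 0.0, 1.0]] [0.49  0.047 1.077] [0.031, -0.702, 0.71, -0.045]
{'clock': 0.1, 'joint_pos': [-1.309, 0.131, 1.489, -0.0, 1.523, -0.085], 'qvel': [0.0, -0.002, -0.002, -0.001, -0.001, 0.001], 'joint_efforts': [0.002, -56.134, -49.309, 0.077, 0.029, -0.0], 'ee_pos': [0.204, -0.564, 0.24], 'orientation': [-0.001, 0.985, 0.173, -0.0], 'contact_force': [-0.218, 0.947, -0.291], 'wrist_torque': [-0.009, 0.033, -0.021], 'grasp_force': 0.0, 'gripper_width': 0.093}
[[-0.0, -0.958, -0.288, 0.08], [1.0, -0.0, 0.001, 0.001], [-0.001, -0.288, 0.958, -0.144], [0.0, 0.0, 0.0, 1.0]] 0.022
```

View pics/scene0.png

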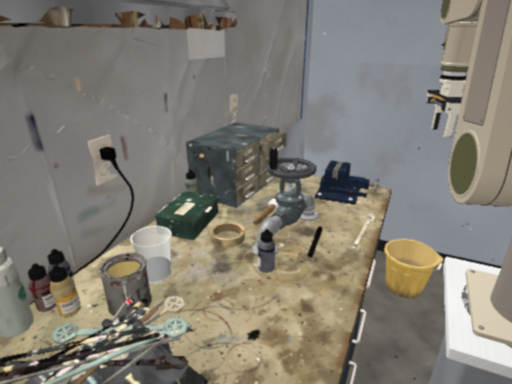

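View pics/top0.png

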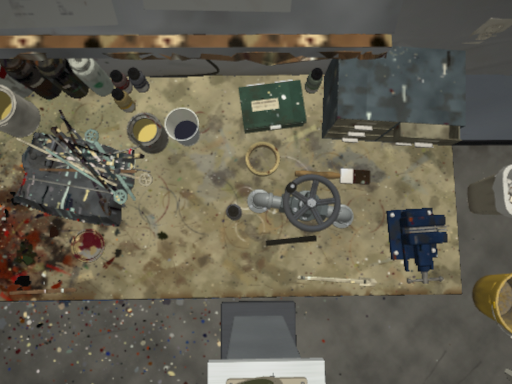

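Top picture: the wheel is centred near (312,203) with the handle at about (291,187). The cabinet lies ahead of and to the right of it. The bottle is at (234,212) and the marker at (291,240). Next I'll refine the wheel axis and handle position.

```bash
cat > h.py <<'E'
from workcell import ctrl
import numpy as np, cv2
from scipy.spatial.transform import Rotation as R
def cam(n):
    m=ctrl.camera_model(n); K=np.array(m["camera_matrix"])
    if n=="wrist":
        s=ctrl.state(); T=np.array(m["tool_from_camera"]); Rt=R.from_quat(s["orientation"],scalar_first=True).as_matrix()
        return K,Rt@T[:3,:3],np.array(s["ee_pos"])+Rt@T[:3,3]
    q=np.array(m["rotation"]); Rm=R.from_quat(q,scalar_first=True).as_matrix() if q.shape==(4,) else q
    return K,Rm,np.array(m["xyz"])
def proj(c,p):
    K,Rm,t=c; v=K@Rm.T@(np.array(p)-t); return v[:2]/v[2]
def ray(c,uv,z):
    K,Rm,t=c; d=Rm@np.linalg.solve(K,[uv[0],uv[1],1]); return t+d*(z-t[2])/d[2]
E
python3 - <<'E'
from h import *
c=cam("top")
for n,uv,z in [("axis",(312,203),.205),("stem",(312,202),.205),("handle",(291,187),.262),("cabcorner",(325,138),.2),("flangeL",(259,200),.02),("flangeR",(342,216),.02),("bottle",(234,212),.11)]: print(n,ray(c,uv,z).round(3))
im=cv2.imread("pics/top0.png")[150:260,230:370]; cv2.imwrite("pics/crop1.png",cv2.resize(im,None,fx=5,fy=5,interpolation=cv2.INTER_CUBIC))
E
```

```text
axis [ 0.562 -0.103  0.205]
stem [ 0.565 -0.103  0.205]
handle [ 0.593 -0.049  0.262]
cabcorner [ 0.716 -0.139  0.2  ]
flangeL [0.588 0.012 0.02 ]
flangeR [ 0.54  -0.218  0.02 ]
bottle [0.549 0.079 0.11 ]
```

View pics/crop1.png

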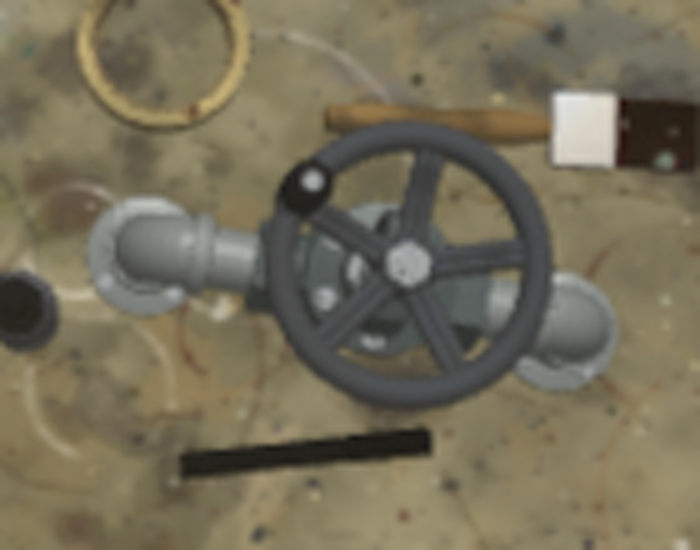

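The crop shows the rim circle centred at about (312.0,202.8) in full-picture pixels. The hub is at (311.6,202.6) and the handle's top pin at about (292.8,186.2).

Run:
```python
from h import *
c=cam("top")
for n,uv,z in [("rim",(312.0,202.8),.2),("hub",(311.6,202.5),.208),("handle pin",(292.6,186.0),.262)]: print(n,ray(c,uv,z).round(4))
```

```text
rim [ 0.5632 -0.1043  0.2   ]
hub [ 0.5632 -0.102   0.208 ]
handle pin [ 0.5948 -0.0527  0.262 ]
```

Request:
{"op": "step_arm", "data": {
  "targets": [
    {"tz": -0.75,"twist": 0.87},
    {"tz": -0.75,"twist": 0.87},
    {"tz": -0.75,"twist": 0.87},
    {"tz": -0.75,"twist": 0.87},
    {},
    {}
  ],
  "jaw": 1
}}

```text
validation failed for argument at $.ta...
```

Request:
{"op": "step_arm", "data": {
  "targets": [
    {"tx": 0,"ty": 0,"tz": -0.75,"twist": 0.87},
    {"tx": 0,"ty": 0,"tz": -0.75,"twist": 0.87},
    {"tx": 0,"ty": 0,"tz": -0.75,"twist": 0.87},
    {"tx": 0,"ty": 0,"tz": -0.75,"twist": 0.87},
    {"tx": 0,"ty": 0,"tz": 0,"twist": 0},
    {"tx": 0,"ty": 0,"tz": 0,"twist": 0}
  ],
  "jaw": 1
}}

```text
clock: 0.85
ee_pos: [0.2039, -0.564, 0.3592]
orientation: [-0.001, 1.0, 0.0, -0.0]
contact_force: [-0.4, -0.4, -0.5]
gripper_width: 0.0931
grasp_force: 0.0
```

Request:
{"op": "step_arm", "data": {
  "targets": [
    {"tx": 0.65,"ty": -0.85},
    {"tx": 0.65,"ty": -0.85},
    {"tx": 0.65,"ty": -0.85},
    {"tx": 0.65,"ty": -0.85},
    {"tx": 0.65,"ty": -0.85},
    {"tx": 0.65,"ty": -0.85},
    {"tx": 0.65,"ty": -0.85},
    {"tx": 0.65,"ty": -0.85},
    {"tx": 0.65,"ty": -0.85},
    {"tx": 0.65,"ty": -0.85},
    {"tx": 0.65,"ty": -0.85},
    {"tx": 0.65,"ty": -0.85},
    {"tx": 0.65,"ty": -0.85},
    {"tx": 0.65,"ty": -0.85},
    {"tx": 0.65,"ty": -0.85},
    {"tx": 0,"ty": 0},
    {"tx": 0,"ty": 0},
    {"tx": 0,"ty": 0}
  ]
}}

```text
validation failed for argument at $.ta...
```

Run:
```python
from h import *
c=cam("wrist"); im=ctrl.read_camera("wrist")
print(c[2],np.round(c[0],1).tolist(),ctrl.state()["ee_pos"])
for n,p in [("axis",(.5632,-.103,.207)),("htop",(.5948,-.0527,.262))]: print(n,proj(c,p).round(1))
cv2.imwrite("pics/w1.png",im[:,:,::-1])
```

```text
[ 0.28407638 -0.56490134  0.50323216] [[271.3, 0.0, 253.2], [0.0, 271.3, 191.2], [0.0, 0.0, 1.0]] [ 0.20381831 -0.56378657  0.35865818]
axis [-361.7 -278.7]
htop [-725.2 -510.6]
```

View pics/w1.png

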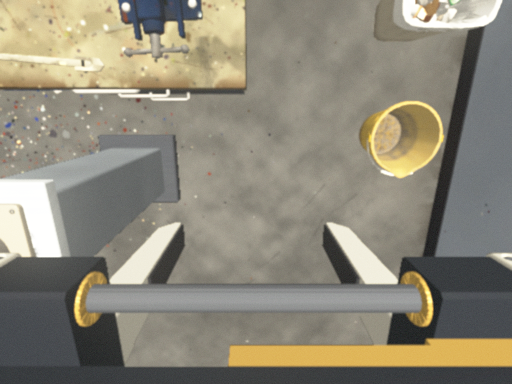

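The move was refused because every row needs all four keys. The picture, taken at the start spot, shows only the floor, with the fingertips at (175,230) and (335,230).

Request:
{"op": "step_arm", "data": {
  "targets": [
    {"tx": 0.65,"ty": -0.85,"tz": 0,"twist": 0},
    {"tx": 0.65,"ty": -0.85,"tz": 0,"twist": 0},
    {"tx": 0.65,"ty": -0.85,"tz": 0,"twist": 0},
    {"tx": 0.65,"ty": -0.85,"tz": 0,"twist": 0},
    {"tx": 0.65,"ty": -0.85,"tz": 0,"twist": 0},
    {"tx": 0.65,"ty": -0.85,"tz": 0,"twist": 0},
    {"tx": 0.65,"ty": -0.85,"tz": 0,"twist": 0},
    {"tx": 0.65,"ty": -0.85,"tz": 0,"twist": 0},
    {"tx": 0.65,"ty": -0.85,"tz": 0,"twist": 0},
    {"tx": 0.65,"ty": -0.85,"tz": 0,"twist": 0},
    {"tx": 0.65,"ty": -0.85,"tz": 0,"twist": 0},
    {"tx": 0.65,"ty": -0.85,"tz": 0,"twist": 0},
    {"tx": 0.65,"ty": -0.85,"tz": 0,"twist": 0},
    {"tx": 0.65,"ty": -0.85,"tz": 0,"twist": 0},
    {"tx": 0.65,"ty": -0.85,"tz": 0,"twist": 0},
    {"tx": 0,"ty": 0,"tz": 0,"twist": 0},
    {"tx": 0,"ty": 0,"tz": 0,"twist": 0}
  ]
}}

```text
clock: 3.02
ee_pos: [0.594, -0.0548, 0.3591]
orientation: [-0.0, 1.0, -0.0, -0.001]
contact_force: [0.1, 0.4, 0.9]
gripper_width: 0.0935
grasp_force: 0.0
```

Run:
```python
from h import *
c=cam("wrist"); im=ctrl.read_camera("wrist")
print(ctrl.state()["ee_pos"])
for n,p in [("axis",(.5632,-.103,.207)),("htop",(.5948,-.0527,.262))]: print(n,proj(c,p).round(1))
cv2.imwrite("pics/w2.png",im[:,:,::-1])
```

```text
[ 0.5939618  -0.05532317  0.35962598]
axis [293.9 209. ]
htop [250.1 198.1]
```

View pics/w2.png

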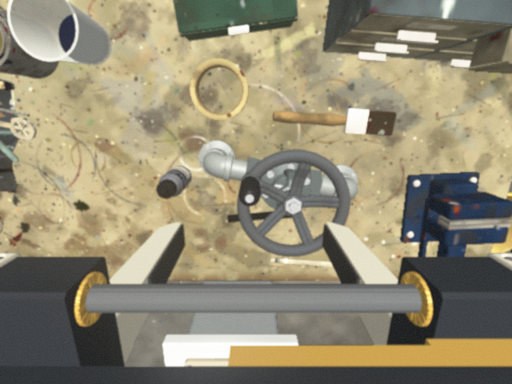

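The wrist picture shows the hub near (293,205), the handle's top near (250,197), and open fingers either side of it. I'll crop it to sharpen the axis position.

Run:
```python
import cv2
im=cv2.imread("pics/w2.png")[140:265,225:365]; cv2.imwrite("pics/crop2.png",cv2.resize(im,None,fx=4.5,fy=4.5,interpolation=cv2.INTER_CUBIC))
```

```text
(no output)
```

View pics/crop2.png

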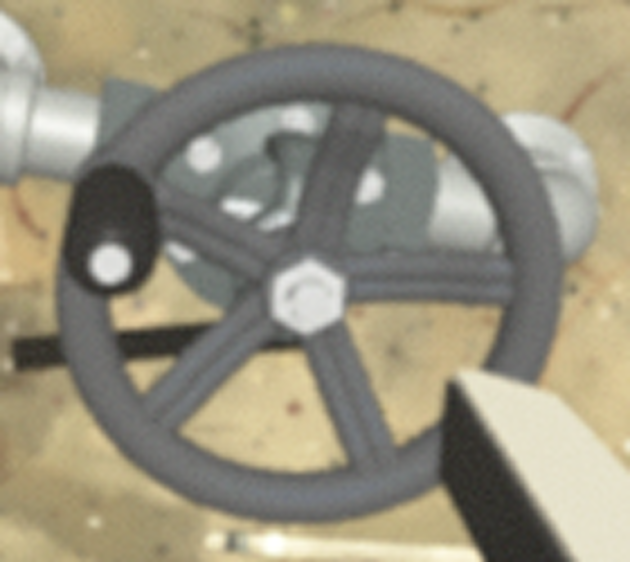

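The crop shows the hub nut at (293.3,205.2) and the handle pin at (249.1,198.3) in wrist pixels.

Run:
```python
from h import *
c=cam("wrist"); a=ray(c,(293.3,205.2),.206); h=ray(c,(249.1,198.3),.262); print(a,h,np.linalg.norm((a-h)[:2]))
c=cam("top"); a=ray(c,(311.6,202.5),.206); h=ray(c,(292.6,186),.262); print(a,h,np.linalg.norm((a-h)[:2]))
```

```text
[ 0.56735062 -0.10279248  0.206     ] [ 0.59442543 -0.05228398  0.262     ] 0.057307541169232326
[ 0.56337431 -0.10233713  0.206     ] [ 0.59477188 -0.05268747  0.262     ] 0.05874433046387284
```

Request:
{"op": "step_arm", "data": {
  "targets": [
    {"tx": 0.025,"ty": -0.075,"tz": 0.57,"twist": 0},
    {"tx": 0,"ty": 0,"tz": 0.57,"twist": 0},
    {"tx": 0,"ty": 0,"tz": 0.57,"twist": 0},
    {"tx": 0,"ty": 0,"tz": 0.57,"twist": 0},
    {"tx": 0,"ty": 0,"tz": 0.57,"twist": 0},
    {"tx": 0,"ty": 0,"tz": 0,"twist": 0},
    {"tx": 0,"ty": 0,"tz": 0,"twist": 0}
  ]
}}

```text
clock: 3.95
ee_pos: [0.5956, -0.0525, 0.2477]
orientation: [0.0, 1.0, -0.001, 0.001]
contact_force: [0.8, 0.1, 0.1]
gripper_width: 0.093
grasp_force: 0.0
```

Request:
{"op": "step_arm", "data": {
  "targets": [
    {"tx": 0,"ty": 0,"tz": 0,"twist": 0},
    {"tx": 0,"ty": 0,"tz": 0,"twist": 0},
    {"tx": 0,"ty": 0,"tz": 0,"twist": 0},
    {"tx": 0,"ty": 0,"tz": 0,"twist": 0},
    {"tx": 0,"ty": 0,"tz": 0,"twist": 0},
    {"tx": 0,"ty": 0,"tz": 0,"twist": 0},
    {"tx": 0,"ty": 0,"tz": 0,"twist": 0},
    {"tx": 0,"ty": 0,"tz": 0,"twist": 0}
  ],
  "jaw": -1
}}

```text
clock: 4.95
ee_pos: [0.5957, -0.0515, 0.2467]
orientation: [-0.0, 1.0, -0.001, 0.0]
contact_force: [-0.3, 2.0, -0.5]
gripper_width: 0.0216
grasp_force: 30.0
```

```bash
cat > plan.py <<'E'
import sys,json,os
from h import *
C=np.array([.5645,-.1034]); r=.060
# usage: plan.py total_deg step_deg  (- = clockwise). Command state kept in cmd.json
def est():
    s=ctrl.state(); d=np.array(s["ee_pos"][:2])-C; u=d/np.linalg.norm(d); f=np.array(s["contact_force"][:2])
    return s["clock"],np.degrees(np.arctan2(d[1],d[0])),np.linalg.norm(d)*1e3,f@[-u[1],u[0]],f@u
def plan(tot,st):
    k=json.load(open("cmd.json")) if os.path.exists("cmd.json") else dict(p=[.595,-.0516],a=59.5)
    p=np.array(k["p"]); out=[]
    n=int(round(abs(tot)/st))
    for i in range(1,n+1):
        a=np.radians(k["a"]+np.sign(tot)*st*i); q=C+r*np.array([np.cos(a),np.sin(a)])
        t=np.round((q-p)/.04,2); p=p+t*.04; out.append((t[0],-t[1]))
    json.dump(dict(p=p.tolist(),a=k["a"]+np.sign(tot)*st*n),open("cmd.json","w"))
    print(k["a"]+np.sign(tot)*st*n, " ".join("%.2f,%.2f"%(x,y) for x,y in out))
print("t %.2f ang %.1f r %.1f Ftan %.1f Frad %.1f"%est())
for a in sys.argv[1:]: plan(*map(float,a.split(",")))
E
python3 plan.py -30,5
```

```text
t 4.95 ang 59.0 r 60.6 Ftan 1.3 Frad 1.5
29.5 0.11,0.07 0.10,0.08 0.10,0.09 0.08,0.10 0.08,0.11 0.07,0.11
```

Request:
{"op": "step_arm", "data": {
  "targets": [
    {"tx": 0.11,"ty": 0.07,"tz": 0,"twist": 0},
    {"tx": 0.1,"ty": 0.08,"tz": 0,"twist": 0},
    {"tx": 0.1,"ty": 0.09,"tz": 0,"twist": 0},
    {"tx": 0.08,"ty": 0.1,"tz": 0,"twist": 0},
    {"tx": 0.08,"ty": 0.11,"tz": 0,"twist": 0},
    {"tx": 0.07,"ty": 0.11,"tz": 0,"twist": 0},
    {"tx": 0,"ty": 0,"tz": 0,"twist": 0},
    {"tx": 0,"ty": 0,"tz": 0,"twist": 0}
  ]
}}

```text
clock: 5.95
ee_pos: [0.6171, -0.0743, 0.2466]
orientation: [0.0, 1.0, -0.001, -0.0]
contact_force: [0.6, 0.0, -1.3]
gripper_width: 0.0214
grasp_force: 30.0
```

```bash
python3 plan.py -40,5
```

```text
t 5.95 ang 28.9 r 60.1 Ftan -0.2 Frad 0.5
-10.5 0.06,0.11 0.05,0.12 0.04,0.13 0.03,0.13 0.01,0.13 0.01,0.13 -0.01,0.13 -0.02,0.13
```

Request:
{"op": "step_arm", "data": {
  "targets": [
    {"tx": 0.06,"ty": 0.11,"tz": 0,"twist": 0},
    {"tx": 0.05,"ty": 0.12,"tz": 0,"twist": 0},
    {"tx": 0.04,"ty": 0.13,"tz": 0,"twist": 0},
    {"tx": 0.03,"ty": 0.13,"tz": 0,"twist": 0},
    {"tx": 0.01,"ty": 0.13,"tz": 0,"twist": 0},
    {"tx": 0.01,"ty": 0.13,"tz": 0,"twist": 0},
    {"tx": -0.01,"ty": 0.13,"tz": 0,"twist": 0},
    {"tx": -0.02,"ty": 0.13,"tz": 0,"twist": 0},
    {"tx": 0,"ty": 0,"tz": 0,"twist": 0},
    {"tx": 0,"ty": 0,"tz": 0,"twist": 0}
  ]
}}

```text
clock: 7.2
ee_pos: [0.6236, -0.1137, 0.2462]
orientation: [-0.001, 1.0, -0.0, -0.001]
contact_force: [-0.7, 6.5, -0.7]
gripper_width: 0.0214
grasp_force: 30.0
```

```bash
cp cmd.json c_prev.json; python3 plan.py -40,5
```

```text
t 7.20 ang -9.9 r 60.0 Ftan 6.2 Frad -1.8
-50.5 -0.03,0.13 -0.04,0.12 -0.05,0.12 -0.06,0.12 -0.07,0.11 -0.08,0.10 -0.09,0.09 -0.10,0.09
```

```bash
cp c_prev.json cmd.json; python3 plan.py -10,5
```

```text
t 7.20 ang -9.9 r 60.0 Ftan 6.2 Frad -1.8
-20.5 -0.03,0.13 -0.04,0.12
```

Request:
{"op": "step_arm", "data": {
  "targets": [
    {"tx": -0.03,"ty": 0.13,"tz": 0,"twist": 0},
    {"tx": -0.04,"ty": 0.12,"tz": 0,"twist": 0},
    {"tx": 0,"ty": 0,"tz": 0,"twist": 0},
    {"tx": 0,"ty": 0,"tz": 0,"twist": 0}
  ]
}}

```text
clock: 7.7
ee_pos: [0.6209, -0.1236, 0.2462]
orientation: [-0.001, 1.0, -0.0, -0.001]
contact_force: [-1.5, 6.9, -0.1]
gripper_width: 0.0215
grasp_force: 30.0
```

```bash
python3 plan.py -8,4
```

```text
t 7.70 ang -19.7 r 59.9 Ftan 6.0 Frad -3.8
-28.5 -0.04,0.10 -0.04,0.09
```

Request:
{"op": "step_arm", "data": {
  "targets": [
    {"tx": -0.04,"ty": 0.1,"tz": 0,"twist": 0},
    {"tx": -0.04,"ty": 0.09,"tz": 0,"twist": 0},
    {"tx": 0,"ty": 0,"tz": 0,"twist": 0},
    {"tx": 0,"ty": 0,"tz": 0,"twist": 0}
  ]
}}

```text
clock: 8.2
ee_pos: [0.6177, -0.131, 0.2462]
orientation: [-0.001, 1.0, -0.0, -0.001]
contact_force: [-0.1, 6.8, -1.2]
gripper_width: 0.0216
grasp_force: 30.0
```

```bash
python3 plan.py -10,5 -10,5 -10,5 -10,5 -10,5 -10,5 -10,5 -10,5 -10,5 -10,5 -10,5 -10,5 -10,5
```

```text
t 8.20 ang -27.4 r 59.9 Ftan 6.0 Frad -3.3
-38.5 -0.07,0.11 -0.08,0.11
-48.5 -0.08,0.10 -0.10,0.09
-58.5 -0.10,0.08 -0.11,0.07
-68.5 -0.11,0.07 -0.12,0.05
-78.5 -0.13,0.04 -0.12,0.03
-88.5 -0.13,0.03 -0.13,0.00
-98.5 -0.13,0.00 -0.13,-0.01
-108.5 -0.13,-0.03 -0.13,-0.03
-118.5 -0.12,-0.05 -0.12,-0.06
-128.5 -0.11,-0.06 -0.11,-0.08
-138.5 -0.10,-0.09 -0.09,-0.09
-148.5 -0.08,-0.10 -0.07,-0.11
-158.5 -0.06,-0.12 -0.06,-0.12
```

Request:
{"op": "step_arm", "data": {
  "targets": [
    {"tx": -0.07,"ty": 0.11,"tz": 0,"twist": 0},
    {"tx": -0.08,"ty": 0.11,"tz": 0,"twist": 0},
    {"tx": 0,"ty": 0,"tz": 0,"twist": 0},
    {"tx": 0,"ty": 0,"tz": 0,"twist": 0}
  ]
}}

```text
clock: 8.7
ee_pos: [0.6119, -0.1397, 0.2462]
orientation: [-0.001, 1.0, -0.0, -0.0]
contact_force: [-0.2, 7.5, -1.2]
gripper_width: 0.0212
grasp_force: 30.0
```

```bash
python3 plan.py
```

```text
t 8.70 ang -37.5 r 59.7 Ftan 5.8 Frad -4.7
```

Request:
{"op": "step_arm", "data": {
  "targets": [
    {"tx": -0.08,"ty": 0.1,"tz": 0,"twist": 0},
    {"tx": -0.1,"ty": 0.09,"tz": 0,"twist": 0},
    {"tx": 0,"ty": 0,"tz": 0,"twist": 0},
    {"tx": 0,"ty": 0,"tz": 0,"twist": 0}
  ]
}}

```text
clock: 9.2
ee_pos: [0.6048, -0.1472, 0.2463]
orientation: [-0.001, 1.0, -0.0, -0.0]
contact_force: [0.3, 7.5, -1.7]
gripper_width: 0.0218
grasp_force: 30.0
```

```bash
python3 plan.py
```

```text
t 9.20 ang -47.4 r 59.6 Ftan 5.3 Frad -5.3
```

Request:
{"op": "step_arm", "data": {
  "targets": [
    {"tx": -0.1,"ty": 0.08,"tz": 0,"twist": 0},
    {"tx": -0.11,"ty": 0.07,"tz": 0,"twist": 0},
    {"tx": 0,"ty": 0,"tz": 0,"twist": 0},
    {"tx": 0,"ty": 0,"tz": 0,"twist": 0}
  ]
}}

```text
clock: 9.7
ee_pos: [0.5967, -0.1534, 0.2463]
orientation: [-0.001, 1.0, -0.0, 0.0]
contact_force: [2.4, 6.7, -2.1]
gripper_width: 0.0214
grasp_force: 30.0
```

```bash
python3 plan.py
```

```text
t 9.70 ang -57.2 r 59.5 Ftan 5.6 Frad -4.3
```

Request:
{"op": "step_arm", "data": {
  "targets": [
    {"tx": -0.11,"ty": 0.07,"tz": 0,"twist": 0},
    {"tx": -0.12,"ty": 0.05,"tz": 0,"twist": 0},
    {"tx": 0,"ty": 0,"tz": 0,"twist": 0},
    {"tx": 0,"ty": 0,"tz": 0,"twist": 0}
  ]
}}

```text
clock: 10.2
ee_pos: [0.5877, -0.1582, 0.2464]
orientation: [-0.001, 1.0, -0.0, 0.001]
contact_force: [3.0, 7.0, -2.3]
gripper_width: 0.0216
grasp_force: 30.0
```

```bash
python3 plan.py
```

```text
t 10.20 ang -67.1 r 59.5 Ftan 5.5 Frad -5.3
```

Request:
{"op": "step_arm", "data": {
  "targets": [
    {"tx": -0.13,"ty": 0.04,"tz": 0,"twist": 0},
    {"tx": -0.12,"ty": 0.03,"tz": 0,"twist": 0},
    {"tx": 0,"ty": 0,"tz": 0,"twist": 0},
    {"tx": 0,"ty": 0,"tz": 0,"twist": 0}
  ]
}}

```text
clock: 10.7
ee_pos: [0.5788, -0.1607, 0.2467]
orientation: [-0.001, 1.0, 0.0, 0.002]
contact_force: [9.5, 6.8, -4.5]
gripper_width: 0.0216
grasp_force: 30.0
```

```bash
python3 plan.py
```

```text
t 10.70 ang -75.9 r 59.1 Ftan 10.9 Frad -4.3
```

Request:
{"op": "step_arm", "data": {
  "targets": [
    {"tx": -0.05,"ty": 0.01,"tz": 0,"twist": 0},
    {"tx": 0,"ty": 0,"tz": 0,"twist": 0},
    {"tx": 0,"ty": 0,"tz": 0,"twist": 0}
  ]
}}

```text
clock: 11.08
ee_pos: [0.5771, -0.1611, 0.2467]
orientation: [-0.001, 1.0, 0.0, 0.002]
contact_force: [10.0, 8.7, -4.8]
gripper_width: 0.0212
grasp_force: 30.0
```

```bash
python3 plan.py; echo '{"p":[0.5745,-0.1626],"a":-80.4}' > cmd.json
python3 - <<'E'
# commanded position after the rows sent so far
import numpy as np
rows="0.11,0.07 0.10,0.08 0.10,0.09 0.08,0.10 0.08,0.11 0.07,0.11 0.06,0.11 0.05,0.12 0.04,0.13 0.03,0.13 0.01,0.13 0.01,0.13 -0.01,0.13 -0.02,0.13 -0.03,0.13 -0.04,0.12 -0.04,0.10 -0.04,0.09 -0.07,0.11 -0.08,0.11 -0.08,0.10 -0.10,0.09 -0.10,0.08 -0.11,0.07 -0.11,0.07 -0.12,0.05 -0.13,0.04 -0.12,0.03 -0.05,0.01"
r=np.array([list(map(float,x.split(","))) for x in rows.split()]).sum(0)*.04*[1,-1]
p=r+[.595,-.0516]; d=p-[.5645,-.1034]; a=float(np.degrees(np.arctan2(d[1],d[0])))
print(p,a,np.linalg.norm(d))
import json; json.dump(dict(p=p.tolist(),a=a),open("cmd.json","w"))
E
python3 plan.py 30,5 40,5
```

```text
t 11.07 ang -77.7 r 59.0 Ftan 11.6 Frad -6.3
[ 0.5746 -0.1624] -80.28589900280811 0.05985824922264261
t 11.07 ang -77.7 r 59.0 Ftan 11.6 Frad -6.3
-50.28589900280811 0.13,-0.02 0.12,-0.04 0.12,-0.05 0.12,-0.06 0.11,-0.07 0.11,-0.08
-10.285899002808108 0.09,-0.09 0.09,-0.10 0.08,-0.10 0.07,-0.11 0.06,-0.11 0.05,-0.12 0.04,-0.13 0.03,-0.13
```

Seated: the tangential force rose from about 5.7 N to 11.6 N, with the seat near -71°. Now I'll open through the free play, reading the force every 10°.

Request:
{"op": "step_arm", "data": {
  "targets": [
    {"tx": 0.13,"ty": -0.02,"tz": 0,"twist": 0},
    {"tx": 0.12,"ty": -0.04,"tz": 0,"twist": 0},
    {"tx": 0.12,"ty": -0.05,"tz": 0,"twist": 0},
    {"tx": 0.12,"ty": -0.06,"tz": 0,"twist": 0},
    {"tx": 0.11,"ty": -0.07,"tz": 0,"twist": 0},
    {"tx": 0.11,"ty": -0.08,"tz": 0,"twist": 0},
    {"tx": 0,"ty": 0,"tz": 0,"twist": 0},
    {"tx": 0,"ty": 0,"tz": 0,"twist": 0}
  ]
}}

```text
clock: 12.08
ee_pos: [0.6026, -0.1491, 0.2461]
orientation: [-0.001, 1.0, -0.0, -0.001]
contact_force: [-3.7, 5.6, 0.8]
gripper_width: 0.0216
grasp_force: 30.0
```

Request:
{"op": "step_arm", "data": {
  "targets": [
    {"tx": 0.09,"ty": -0.09,"tz": 0,"twist": 0},
    {"tx": 0.09,"ty": -0.1,"tz": 0,"twist": 0},
    {"tx": 0.08,"ty": -0.1,"tz": 0,"twist": 0},
    {"tx": 0.07,"ty": -0.11,"tz": 0,"twist": 0},
    {"tx": 0,"ty": 0,"tz": 0,"twist": 0},
    {"tx": 0,"ty": 0,"tz": 0,"twist": 0}
  ]
}}

```text
clock: 12.82
ee_pos: [0.6157, -0.1337, 0.2462]
orientation: [-0.0, 1.0, -0.001, -0.001]
contact_force: [-5.1, 3.5, 0.7]
gripper_width: 0.0217
grasp_force: 30.0
```

Request:
{"op": "step_arm", "data": {
  "targets": [
    {"tx": 0.06,"ty": -0.11,"tz": 0,"twist": 0},
    {"tx": 0.05,"ty": -0.12,"tz": 0,"twist": 0},
    {"tx": 0,"ty": 0,"tz": 0,"twist": 0},
    {"tx": 0,"ty": 0,"tz": 0,"twist": 0}
  ]
}}

```text
clock: 13.32
ee_pos: [0.6201, -0.1247, 0.2462]
orientation: [-0.0, 1.0, -0.001, -0.001]
contact_force: [-5.1, 1.2, 1.1]
gripper_width: 0.0217
grasp_force: 30.0
```

Request:
{"op": "step_arm", "data": {
  "targets": [
    {"tx": 0.04,"ty": -0.13,"tz": 0,"twist": 0},
    {"tx": 0.03,"ty": -0.13,"tz": 0,"twist": 0},
    {"tx": 0,"ty": 0,"tz": 0,"twist": 0},
    {"tx": 0,"ty": 0,"tz": 0,"twist": 0}
  ]
}}

```text
clock: 13.82
ee_pos: [0.6231, -0.1143, 0.2463]
orientation: [-0.0, 1.0, -0.001, -0.001]
contact_force: [-5.3, 1.3, 0.7]
gripper_width: 0.0213
grasp_force: 30.0
```

```bash
python3 plan.py 10,5 10,5 10,5 10,5 10,5 10,5 10,5 10,5 10,5 10,5 10,5 10,5 10,5 10,5 10,5 10,5
```

```text
t 13.82 ang -10.5 r 59.6 Ftan 0.3 Frad -5.5
-0.2858990028081081 0.02,-0.13 0.01,-0.13
9.714100997191892 -0.01,-0.13 -0.01,-0.13
19.714100997191892 -0.03,-0.13 -0.04,-0.12
29.714100997191892 -0.05,-0.12 -0.06,-0.12
39.71410099719189 -0.07,-0.11 -0.08,-0.10
49.71410099719189 -0.09,-0.10 -0.09,-0.09
59.71410099719189 -0.11,-0.08 -0.11,-0.07
69.71410099719189 -0.11,-0.06 -0.12,-0.05
79.71410099719189 -0.13,-0.04 -0.12,-0.03
89.71410099719189 -0.13,-0.02 -0.14,-0.00
99.71410099719189 -0.13,0.00 -0.13,0.02
109.71410099719189 -0.12,0.02 -0.13,0.04
119.71410099719189 -0.12,0.05 -0.12,0.06
129.7141009971919 -0.11,0.07 -0.10,0.08
139.7141009971919 -0.10,0.09 -0.09,0.10
149.7141009971919 -0.08,0.10 -0.07,0.11
```

Request:
{"op": "step_arm", "data": {
  "targets": [
    {"tx": 0.02,"ty": -0.13,"tz": 0,"twist": 0},
    {"tx": 0.01,"ty": -0.13,"tz": 0,"twist": 0},
    {"tx": 0,"ty": 0,"tz": 0,"twist": 0},
    {"tx": 0,"ty": 0,"tz": 0,"twist": 0}
  ]
}}

```text
clock: 14.32
ee_pos: [0.6243, -0.1041, 0.2463]
orientation: [0.0, 1.0, -0.001, -0.001]
contact_force: [-4.9, -0.8, 0.3]
gripper_width: 0.0211
grasp_force: 30.0
```

Request:
{"op": "step_arm", "data": {
  "targets": [
    {"tx": -0.01,"ty": -0.13,"tz": 0,"twist": 0},
    {"tx": -0.01,"ty": -0.13,"tz": 0,"twist": 0},
    {"tx": 0,"ty": 0,"tz": 0,"twist": 0},
    {"tx": 0,"ty": 0,"tz": 0,"twist": 0}
  ]
}}

```text
clock: 14.82
ee_pos: [0.6237, -0.0936, 0.2463]
orientation: [0.0, 1.0, -0.001, -0.001]
contact_force: [-5.3, -1.2, 1.2]
gripper_width: 0.0217
grasp_force: 30.0
```

Request:
{"op": "step_arm", "data": {
  "targets": [
    {"tx": -0.03,"ty": -0.13,"tz": 0,"twist": 0},
    {"tx": -0.04,"ty": -0.12,"tz": 0,"twist": 0},
    {"tx": 0,"ty": 0,"tz": 0,"twist": 0},
    {"tx": 0,"ty": 0,"tz": 0,"twist": 0}
  ]
}}

```text
clock: 15.32
ee_pos: [0.6211, -0.0834, 0.2464]
orientation: [0.0, 1.0, -0.001, -0.0]
contact_force: [-4.5, -1.2, 0.5]
gripper_width: 0.0218
grasp_force: 30.0
```

Request:
{"op": "step_arm", "data": {
  "targets": [
    {"tx": -0.05,"ty": -0.12,"tz": 0,"twist": 0},
    {"tx": -0.06,"ty": -0.12,"tz": 0,"twist": 0},
    {"tx": 0,"ty": 0,"tz": 0,"twist": 0},
    {"tx": 0,"ty": 0,"tz": 0,"twist": 0}
  ]
}}

```text
clock: 15.82
ee_pos: [0.6168, -0.0735, 0.2465]
orientation: [0.0, 1.0, -0.001, -0.0]
contact_force: [-4.0, -2.1, -0.0]
gripper_width: 0.0214
grasp_force: 30.0
```

Request:
{"op": "step_arm", "data": {
  "targets": [
    {"tx": -0.07,"ty": -0.11,"tz": 0,"twist": 0},
    {"tx": -0.08,"ty": -0.1,"tz": 0,"twist": 0},
    {"tx": 0,"ty": 0,"tz": 0,"twist": 0},
    {"tx": 0,"ty": 0,"tz": 0,"twist": 0}
  ]
}}

```text
clock: 16.32
ee_pos: [0.6111, -0.0652, 0.2467]
orientation: [0.0, 1.0, -0.001, 0.0]
contact_force: [-2.7, -2.8, 0.5]
gripper_width: 0.0214
grasp_force: 30.0
```

```bash
python3 plan.py
```

```text
t 16.32 ang 39.3 r 60.3 Ftan -0.5 Frad -3.8
```

Request:
{"op": "step_arm", "data": {
  "targets": [
    {"tx": -0.09,"ty": -0.1,"tz": 0,"twist": 0},
    {"tx": -0.09,"ty": -0.09,"tz": 0,"twist": 0},
    {"tx": 0,"ty": 0,"tz": 0,"twist": 0},
    {"tx": 0,"ty": 0,"tz": 0,"twist": 0}
  ]
}}

```text
clock: 16.82
ee_pos: [0.6046, -0.0585, 0.2469]
orientation: [0.001, 1.0, -0.001, 0.001]
contact_force: [0.8, -6.7, -2.4]
gripper_width: 0.0215
grasp_force: 30.0
```

Request:
{"op": "step_arm", "data": {
  "targets": [
    {"tx": -0.11,"ty": -0.08,"tz": 0,"twist": 0},
    {"tx": -0.11,"ty": -0.07,"tz": 0,"twist": 0},
    {"tx": 0,"ty": 0,"tz": 0,"twist": 0},
    {"tx": 0,"ty": 0,"tz": 0,"twist": 0}
  ]
}}

```text
clock: 17.32
ee_pos: [0.5962, -0.0522, 0.247]
orientation: [0.001, 1.0, -0.001, 0.002]
contact_force: [2.9, -5.5, -2.9]
gripper_width: 0.0212
grasp_force: 30.0
```

Request:
{"op": "step_arm", "data": {
  "targets": [
    {"tx": -0.11,"ty": -0.06,"tz": 0,"twist": 0},
    {"tx": -0.12,"ty": -0.05,"tz": 0,"twist": 0},
    {"tx": 0,"ty": 0,"tz": 0,"twist": 0},
    {"tx": 0,"ty": 0,"tz": 0,"twist": 0}
  ]
}}

```text
clock: 17.82
ee_pos: [0.5873, -0.0475, 0.2471]
orientation: [0.0, 1.0, -0.001, 0.002]
contact_force: [3.6, -4.6, -3.2]
gripper_width: 0.0216
grasp_force: 30.0
```

Request:
{"op": "step_arm", "data": {
  "targets": [
    {"tx": -0.13,"ty": -0.04,"tz": 0,"twist": 0},
    {"tx": -0.12,"ty": -0.03,"tz": 0,"twist": 0},
    {"tx": 0,"ty": 0,"tz": 0,"twist": 0},
    {"tx": 0,"ty": 0,"tz": 0,"twist": 0}
  ]
}}

```text
clock: 18.32
ee_pos: [0.5774, -0.0443, 0.2471]
orientation: [-0.0, 1.0, -0.001, 0.002]
contact_force: [4.6, -3.1, -3.8]
gripper_width: 0.0213
grasp_force: 30.0
```

Request:
{"op": "step_arm", "data": {
  "targets": [
    {"tx": -0.13,"ty": -0.02,"tz": 0,"twist": 0},
    {"tx": -0.14,"ty": 0,"tz": 0,"twist": 0},
    {"tx": 0,"ty": 0,"tz": 0,"twist": 0},
    {"tx": 0,"ty": 0,"tz": 0,"twist": 0}
  ]
}}

```text
clock: 18.82
ee_pos: [0.5667, -0.0428, 0.2471]
orientation: [-0.001, 1.0, -0.0, 0.002]
contact_force: [6.5, -0.5, -3.6]
gripper_width: 0.0216
grasp_force: 30.0
```

```bash
python3 plan.py
```

```text
t 18.82 ang 87.9 r 60.6 Ftan -6.5 Frad -0.3
```

The drive picked up at a handle angle of about 47.8° (the force ramps from 0.5 to 5.1 N between 39° and 48°, then stays level). So the drive needs 320° more from the present 87.9°.

```bash
python3 - <<'E'
import json,numpy as np
a=89.7; t=np.radians(a); json.dump(dict(p=[.5645+.06*np.cos(t),-.1034+.06*np.sin(t)],a=a),open("cmd.json","w"))
E
python3 plan.py 144,8 144,8 32,8
```

```text
t 18.82 ang 87.9 r 60.6 Ftan -6.5 Frad -0.3
233.7 -0.21,0.01 -0.20,0.05 -0.20,0.07 -0.19,0.09 -0.17,0.13 -0.15,0.14 -0.13,0.16 -0.10,0.19 -0.08,0.19 -0.05,0.20 -0.03,0.21 0.01,0.21 0.03,0.21 0.07,0.19 0.09,0.19 0.12,0.18 0.13,0.15 0.16,0.14
377.7 0.18,0.11 0.19,0.09 0.20,0.06 0.21,0.03 0.21,-0.00 0.21,-0.03 0.20,-0.06 0.19,-0.08 0.18,-0.11 0.16,-0.14 0.14,-0.15 0.12,-0.17 0.09,-0.19 0.07,-0.20 0.03,-0.21 0.01,-0.20 -0.02,-0.21 -0.05,-0.21
409.7 -0.08,-0.19 -0.10,-0.18 -0.13,-0.17 -0.15,-0.14
```

Request:
{"op": "step_arm", "data": {
  "targets": [
    {"tx": -0.21,"ty": 0.01,"tz": 0,"twist": 0},
    {"tx": -0.2,"ty": 0.05,"tz": 0,"twist": 0},
    {"tx": -0.2,"ty": 0.07,"tz": 0,"twist": 0},
    {"tx": -0.19,"ty": 0.09,"tz": 0,"twist": 0},
    {"tx": -0.17,"ty": 0.13,"tz": 0,"twist": 0},
    {"tx": -0.15,"ty": 0.14,"tz": 0,"twist": 0},
    {"tx": -0.13,"ty": 0.16,"tz": 0,"twist": 0},
    {"tx": -0.1,"ty": 0.19,"tz": 0,"twist": 0},
    {"tx": -0.08,"ty": 0.19,"tz": 0,"twist": 0},
    {"tx": -0.05,"ty": 0.2,"tz": 0,"twist": 0},
    {"tx": -0.03,"ty": 0.21,"tz": 0,"twist": 0},
    {"tx": 0.01,"ty": 0.21,"tz": 0,"twist": 0},
    {"tx": 0.03,"ty": 0.21,"tz": 0,"twist": 0},
    {"tx": 0.07,"ty": 0.19,"tz": 0,"twist": 0},
    {"tx": 0.09,"ty": 0.19,"tz": 0,"twist": 0},
    {"tx": 0.12,"ty": 0.18,"tz": 0,"twist": 0},
    {"tx": 0.13,"ty": 0.15,"tz": 0,"twist": 0},
    {"tx": 0.16,"ty": 0.14,"tz": 0,"twist": 0},
    {"tx": 0,"ty": 0,"tz": 0,"twist": 0},
    {"tx": 0,"ty": 0,"tz": 0,"twist": 0}
  ]
}}

```text
clock: 21.32
ee_pos: [0.5286, -0.151, 0.2465]
orientation: [-0.001, 1.0, -0.0, -0.001]
contact_force: [-5.9, 1.6, 2.0]
gripper_width: 0.0214
grasp_force: 30.0
```

```bash
python3 plan.py
```

```text
t 21.32 ang -127.0 r 59.7 Ftan -5.7 Frad 2.3
```

Request:
{"op": "step_arm", "data": {
  "targets": [
    {"tx": 0.18,"ty": 0.11,"tz": 0,"twist": 0},
    {"tx": 0.19,"ty": 0.09,"tz": 0,"twist": 0},
    {"tx": 0.2,"ty": 0.06,"tz": 0,"twist": 0},
    {"tx": 0.21,"ty": 0.03,"tz": 0,"twist": 0},
    {"tx": 0.21,"ty": 0,"tz": 0,"twist": 0},
    {"tx": 0.21,"ty": -0.03,"tz": 0,"twist": 0},
    {"tx": 0.2,"ty": -0.06,"tz": 0,"twist": 0},
    {"tx": 0.19,"ty": -0.08,"tz": 0,"twist": 0},
    {"tx": 0.18,"ty": -0.11,"tz": 0,"twist": 0},
    {"tx": 0.16,"ty": -0.14,"tz": 0,"twist": 0},
    {"tx": 0.14,"ty": -0.15,"tz": 0,"twist": 0},
    {"tx": 0.12,"ty": -0.17,"tz": 0,"twist": 0},
    {"tx": 0.09,"ty": -0.19,"tz": 0,"twist": 0},
    {"tx": 0.07,"ty": -0.2,"tz": 0,"twist": 0},
    {"tx": 0.03,"ty": -0.21,"tz": 0,"twist": 0},
    {"tx": 0.01,"ty": -0.2,"tz": 0,"twist": 0},
    {"tx": -0.02,"ty": -0.21,"tz": 0,"twist": 0},
    {"tx": -0.05,"ty": -0.21,"tz": 0,"twist": 0},
    {"tx": 0,"ty": 0,"tz": 0,"twist": 0},
    {"tx": 0,"ty": 0,"tz": 0,"twist": 0}
  ]
}}

```text
clock: 23.82
ee_pos: [0.6218, -0.086, 0.2467]
orientation: [0.001, 1.0, -0.001, 0.0]
contact_force: [-2.6, -6.3, -2.3]
gripper_width: 0.0217
grasp_force: 30.0
```

```bash
python3 plan.py
```

```text
t 23.82 ang 16.9 r 59.9 Ftan -5.3 Frad -4.4
```

Request:
{"op": "step_arm", "data": {
  "targets": [
    {"tx": -0.08,"ty": -0.19,"tz": 0,"twist": 0},
    {"tx": -0.1,"ty": -0.18,"tz": 0,"twist": 0},
    {"tx": -0.13,"ty": -0.17,"tz": 0,"twist": 0},
    {"tx": -0.13,"ty": -0.13,"tz": 0,"twist": 0},
    {"tx": 0,"ty": 0,"tz": 0,"twist": 0},
    {"tx": 0,"ty": 0,"tz": 0,"twist": 0}
  ]
}}

```text
clock: 24.58
ee_pos: [0.6052, -0.0591, 0.247]
orientation: [0.001, 1.0, -0.001, 0.001]
contact_force: [1.7, -5.9, -2.8]
gripper_width: 0.0214
grasp_force: 30.0
```

```bash
python3 plan.py
```

```text
t 24.57 ang 47.5 r 60.1 Ftan -5.2 Frad -3.2
```

Request:
{"op": "step_arm", "data": {
  "targets": [
    {"tx": 0,"ty": 0,"tz": 0,"twist": 0},
    {"tx": 0,"ty": 0,"tz": 0,"twist": 0},
    {"tx": 0,"ty": 0,"tz": 0,"twist": 0},
    {"tx": 0,"ty": 0,"tz": 0,"twist": 0},
    {"tx": 0,"ty": 0,"tz": 0,"twist": 0},
    {"tx": 0,"ty": 0,"tz": 0,"twist": 0},
    {"tx": 0,"ty": 0,"tz": 0,"twist": 0},
    {"tx": 0,"ty": 0,"tz": 0,"twist": 0}
  ],
  "jaw": 1
}}

```text
clock: 25.58
ee_pos: [0.6044, -0.0586, 0.2467]
orientation: [-0.0, 1.0, -0.001, 0.0]
contact_force: [0.7, 0.2, 0.0]
gripper_width: 0.0922
grasp_force: 0.0
```

Request:
{"op": "step_arm", "data": {
  "targets": [
    {"tx": 0,"ty": 0,"tz": -0.5,"twist": 0},
    {"tx": 0,"ty": 0,"tz": -0.5,"twist": 0},
    {"tx": 0,"ty": 0,"tz": -0.5,"twist": 0},
    {"tx": 0,"ty": 0,"tz": -0.5,"twist": 0},
    {"tx": 0,"ty": 0,"tz": -0.5,"twist": 0},
    {"tx": 0,"ty": 0,"tz": 0,"twist": 0},
    {"tx": 0,"ty": 0,"tz": 0,"twist": 0},
    {"tx": 0,"ty": 0,"tz": 0,"twist": 0}
  ]
}}

```text
clock: 26.58
ee_pos: [0.6039, -0.0585, 0.3452]
orientation: [-0.0, 1.0, -0.001, -0.001]
contact_force: [0.5, -0.6, -0.9]
gripper_width: 0.0929
grasp_force: 0.0
```

Run:
```python
from h import *
im=ctrl.read_camera("wrist"); cv2.imwrite("pics/w3.png",im[:,:,::-1])
```

```text
(no output)
```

View pics/w3.png

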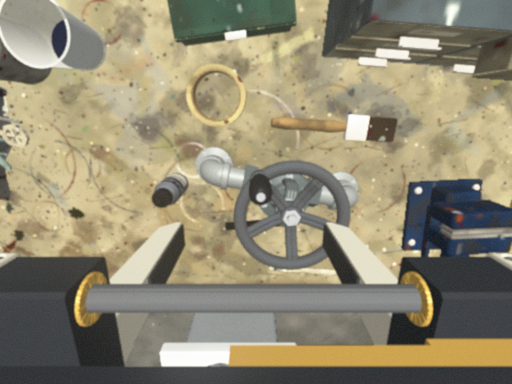

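The picture shows the gripper clear above the wheel, with the handle at about (260,188). The bottle, brush, tape and marker look undisturbed.

```bash
python3 -c "
from workcell import ctrl
print(ctrl.job_done())"
```

```text
the job is handed in; nothing more can be done
None
```

The job is handed in, result not shown: I seated the valve at about 12 N, opened the drive one turn from where it took up (judged by pull and handle angle; stem height not measured), let go at 26.6 s, and left the other things alone.

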